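Tip the fuse carrier home with the main breaker off

ROBOT

A 6-joint arm with a two-finger parallel gripper is mounted at the origin on the work surface. World frame = base frame: x ahead of the robot, y to its left, z up, the work surface at z = 0. Lengths are in m, angles in degrees, forces in N, time in s.
With the tool pointing down it reaches from about 0.3 to 0.75 m from the base axis. Payload 8.5 kg.
Tool frame: the origin (TCP) lies midway between the tips of the shut fingers; the grasp point (between the pads) lies 19 mm behind it; z points along the fingers, y is the direction in which the jaws open and shut (so a half turn about z gives the same grasp; the last joint's range is limited). The gripper opens to 85 mm and grips with 20 to 120 N. Pads are 22 mm wide; open, the fingers measure 114 mm over their backs; the gripper's body (76 mm by 85 mm) begins 54 mm behind the grasp point. The pads swing forward as they close: fully open they stand 13 mm farther back than shut.
Start: joints at [-82.867, 21.807, 74.336, -0, 83.858, -12.336], TCP at [0.183, -0.519, 0.231] pointing down, gripper open.
Joint ranges: [-178.18, 178.18], [-50.72, 133.34], [12.68, 142.11], [-81.47, 261.47], [9.98, 163.14], [-165.26, 165.26]. Speed limits (degrees/s): [136.94, 136.94, 180, 180, 180, 180].

INTERFACE

Orientations are given as a 3x3 rotation matrix whose columns are the frame's x, y, z axes.
In Python, from rig import env, eyes, close_job gives the robot as it stands.
- The arm moves only by the tool jog_arm, never from a script. Its argument "deltas" is one flat list of numbers, 7 for each row, row after row: the shift along the tool's x, y, z in units of 0.75 m (1.0 is 0.75 m), then the turn, a rotation vector about the tool's x, y, z in units of 180 degrees (1.0 is 180 degrees), then the gripper command: -1 is fully open, 1 is shut, values between are in proportion. In form: [dx, dy, dz, ax, ay, az, fingers, dx, dy, dz, ax, ay, az, fingers, ...]. A call has 1 to 12 rows; each row is the pose to reach, as a shift and turn from the pose commanded when the call began, along the tool's axes at that moment, turning the shorter way round; what a row does not reach only later rows make up. A row lasts 1/12 s, in which the tool goes at most 41.7 mm and 7.16 degrees, less where a joint would pass 70% of its speed; a pose out of reach is approached as far as the arm can. A call with a number of a shift or a turn outside -1 to 1 is refused whole. A call with a gripper value outside its range is refused whole. The fingers move at their own pace and stop on an object; "grip_force" is the grip in N (left out, the last holds). Time passes only in rows, so rows that repeat a pose let the fingers close. It gives the time, the measured TCP pose, the force and the opening at its end, in the units of the state.
- env.observe(): the state, without advancing time (a new reading comes with each control period).
- eyes.get_image(name): name is "scene" or "top" or "wrist"; returns the picture (400x640x3 uint8, red, green, blue); there is no depth.
- eyes.camera_params(name): a dict with "intrinsics" (3x3 intrinsics, pixels), "R" (3x3) and "t" (3): a world point X has camera coordinates R X + t; the wrist camera has in their place "mount" (4x4, takes a point from camera to tool coordinates, whose origin is the TCP and whose axes are the flange's). Camera axes: x right, y down, z forward; pixel columns grow to the right and rows downward; lengths in m; the calibration is good to about 2 mm. The wrist camera is an equidistant fisheye: a pixel r from the principal point sees the ray r / f radians off the axis. A picture is of the moment at which its call begins: read the wrist's pose just before it. camera_params takes no time and is no camera call.
- close_job(): hands the job in, once; it reports no verdict.
The state is a dict: "time_s": time; "q": joint angles; "qvel": joint speeds; "joint_efforts": joint torques, N m; "position": TCP position; "tool_rot": TCP orientation; "ft_force": force on the tool from outside, world axes, zero at the start; "wrist_torque": the same for the moment, N m; "grip_width": finger opening in m.
Only numpy, scipy, OpenCV 4.12 (cv2) and the standard library are available. Lean on these libraries where they do the work, as an engineer would, in place of code of your own. Each camera call takes 0.05 s, during which the arm holds its last target.

TASK

The fuses have been changed but their carrier was left tipped out, and it must not be closed on a live circuit: push the wide main-breaker toggle over to OFF (towards the robot), then tip the three-pole fuse carrier over until it lies fully home, then push the main-breaker toggle back over to ON. It is all pushing work for the fingertips: lift nothing, and keep every cassette seated in its bay. Leave the narrow control breaker on and the other things where they are.

Things in the scene. Friction and masses are not known exactly. Their poses are not given: they have to be found in the camera images.
- frame: blue steel desk frame, screwed to the bench, 191 (x) x 417 (y) x 45 mm, four open bays side by side along y (pitch 103 mm), one cassette in each, in any order; origin at the centre of its underside on the bench; x across the bays away from the robot, y along the row to the left. All cassettes and their mechanisms are square to it; it may stand turned by up to 0.25 rad
- main_cassette: cassette of the four-pole main breaker: closed box 180 (x) x 97 (y) x 70 mm with a cream face on top, standing loose in its bay; origin at the centre of its underside, x pointing away from the robot, z up. In the middle of the face four light-grey breaker noses stand 8 mm proud, 45 (x) x 72 (y) mm, with one wide dark toggle across them
- main_pivot (a point): pivot axis (along y) of the main breaker's toggle, at the middle of the toggle, level with the cassette's face (75 mm over the bench, 8 mm below the top of the noses)
- main_toggle (a joint): position of the main breaker's toggle in rad: 0 = ON (leans 0.5 rad to the frame's +x, away from the robot), 1.0 = OFF (leans 0.5 rad to -x, towards it). The toggle is a bar of four ganged levers, 66 mm along y, 8 mm thick, its top 27 mm from the pivot, so it sticks out about 17 mm above the noses. Snap-acting: resists up to the middle (4 N at its top), then jumps to the other end and stays
- fuse_cassette: cassette of the three-pole fuse disconnector: closed box 180 (x) x 97 (y) x 70 mm with a cream face on top, standing loose in its bay; origin at the centre of its underside, x pointing away from the robot, z up. In the middle of the face is a fuse base with copper jaws, into which the tip-out carrier closes
- carrier_hinge (a point): hinge axis (along y) of the fuse carrier, at the middle of the carrier's width, 89 mm over the bench, 31 mm to the robot's side of the middle of the fuse cassette; it stays with the cassette
- fuse_carrier (a joint): opening of the fuse carrier in rad: 0 = home, lying flat in its base; up to 1.45 = tipped out, on end, its flat outer face towards the robot. Light-grey plate, 68 mm long from the hinge, 79 mm wide (y), three white fuses inside; outer face 12 mm outside the hinge axis; thumb ridge 4.5 mm high at 60 to 68 mm from the hinge. Stiff hinge, stays where left; takes 2 to 3 N near the free edge
- carrier_edge (a point): middle of the free edge of the fuse carrier, at the foot of the thumb ridge on the outer face, 64 mm from the hinge and 12 mm outside its axis; moves with the carrier
- control_cassette: bystander, cassette of the narrow two-pole control breaker, with two clear pilot lamps: closed box 180 (x) x 97 (y) x 70 mm with a cream face on top, standing loose in its bay; origin at the centre of its underside, x pointing away from the robot, z up. Noses 36 mm wide, 8 mm proud
- control_pivot (a point): pivot of the control breaker's toggle, level with its cassette's face, in its middle
- control_toggle (a joint): position of the control breaker's (a bystander, to be left ON) toggle in rad: 0 = ON (leans 0.5 rad to the frame's +x, away from the robot), 1.0 = OFF (leans 0.5 rad to -x, towards it). Only 30 mm along y, otherwise like the main one. Snap-acting: resists up to the middle (4 N at its top), then jumps to the other end and stays
- spare_cassette: bystander, block of spare fuses: size and origin as the other cassettes, its flat top with six holes; three spare fuses stand in it
- spare_fuse0: bystander, loose white cartridge fuse 14 mm in diameter, 51 mm long, standing in the spare-fuse cassette with its upper 26 mm showing; origin at the centre of its lower end
- spare_fuse1: bystander, loose white cartridge fuse 14 mm in diameter, 51 mm long, standing in the spare-fuse cassette with its upper 26 mm showing; origin at the centre of its lower end
- spare_fuse2: bystander, loose white cartridge fuse 14 mm in diameter, 51 mm long, standing in the spare-fuse cassette with its upper 26 mm showing; origin at the centre of its lower end
- multimeter: bystander, red hand multimeter 190 x 92 x about 50 mm lying on its back; origin at the centre of its underside
- screwdriver: bystander, screwdriver lying on the bench
- calculator: bystander, dark pocket calculator 160 x 80 x 16 mm lying flat; origin at the centre of its underside
- test_probe: bystander, black test probe lying on the bench, 133 mm long, 15 mm thick
- bridging_plug: bystander, small dark bridging plug 30 x 12 x 14 mm with two brass pins, lying on the bench

How it is judged:
By the outcome, as a careful person would: the job done as asked, in the order asked, and still so for the second after the job is handed in, with the robot touching nothing.
It also fails if it takes over 48 s, if anything falls off the work surface, if the arm or the gripper's body presses on something with over 40 N, if the wrist force passes 120 N, or if a joint passes its speed limit or range.

## Working session

There is one attempt and no reset: what is moved stays moved. The work goes in short steps, Python scripts to look and compute and a tool call to move; the robot and the scene stay as the last step left them, time stands still between calls to the robot, and variables do not carry over. Pictures are saved under pics/ and viewed, and the job is handed in when it is done.

Besides the shell and the picture viewer there is one more tool, called after "Call:" as name(argument=value, ...) on one line, values as JSON. jog_arm: Moves the arm, as the interface text tells. Its arguments: {"type":"object","properties":{"deltas":{"type":"array"},"grip_force":{"type":"number"}},"required":["deltas"]}

```bash
mkdir -p pics
cat > h.py <<'E'
import numpy as np, cv2
from rig import env, eyes, close_job
def snap(n,f):
    im=np.array(eyes.get_image(n)); cv2.imwrite('pics/'+f,im[:,:,::-1]); return im
E
python3 - <<'E'
from h import *
s=env.observe(); print({k:np.round(v,4).tolist() for k,v in s.items()})
snap('scene','s0.png'); snap('top','t0.png')
for n in('scene','top'):
    p=eyes.camera_params(n); print(n,{k:np.round(v,4).tolist() for k,v in p.items()})
E
```

```text
{'time_s': 0.0, 'q': [-82.8678, 21.8403, 74.3854, 0.0005, 83.8572, -12.3355], 'qvel': [0.0098, -0.0858, -0.0158, -0.0088, 0.0298, 0.0326], 'joint_efforts': [0.0012, -44.8468, -23.1281, -0.0002, 0.0047, 0.0], 'position': [0.1833, -0.5183, 0.2307], 'tool_rot': [[0.9428, 0.3333, -0.0002], [0.3333, -0.9428, 0.0014], [0.0003, -0.0014, -1.0]], 'ft_force': [-0.1321, -0.1011, 0.088], 'wrist_torque': [-0.0284, 0.0248, -0.0157], 'grip_width': 0.0853}
scene {'intrinsics': [[411.5052, 0.0, 327.8242], [0.0, 411.5052, 207.9487], [0.0, 0.0, 1.0]], 'R': [[0.0227, 0.9997, 0.0045], [0.8377, -0.0166, -0.5458], [-0.5456, 0.0162, -0.8379]], 't': [0.0092, -0.3736, 1.6439]}
top {'intrinsics': [[456.8686, 0.0, 320.8327], [0.0, 456.8686, 202.1423], [0.0, 0.0, 1.0]], 'R': [[0.0136, -0.9999, 0.0036], [-0.9741, -0.0141, -0.2256], [0.2256, -0.0005, -0.9742]], 't': [-0.0056, 0.5201, 1.1941]}
```

View pics/s0.png

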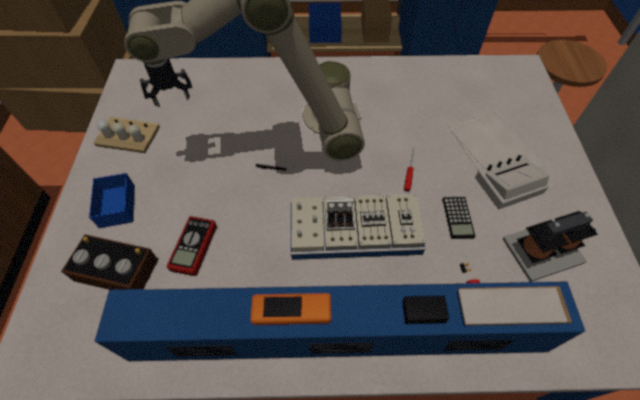

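View pics/t0.png

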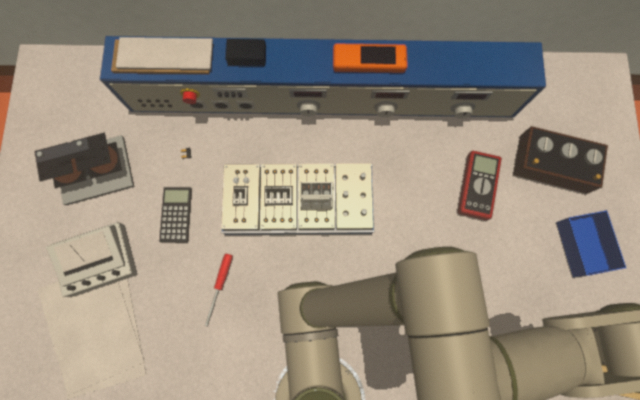

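Run:
```python
import cv2
a=cv2.imread('pics/t0.png')[150:245,210:390]; cv2.imwrite('pics/t0c.png',cv2.resize(a,None,fx=4.4,fy=4.4,interpolation=cv2.INTER_CUBIC))
a=cv2.imread('pics/s0.png')[185:270,280:435]; cv2.imwrite('pics/s0c.png',cv2.resize(a,None,fx=5,fy=5,interpolation=cv2.INTER_CUBIC))
```

```text
(no output)
```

View pics/t0c.png

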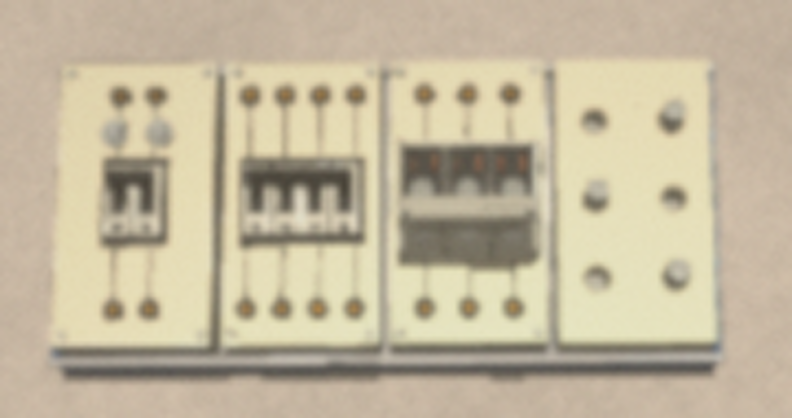

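View pics/s0c.png

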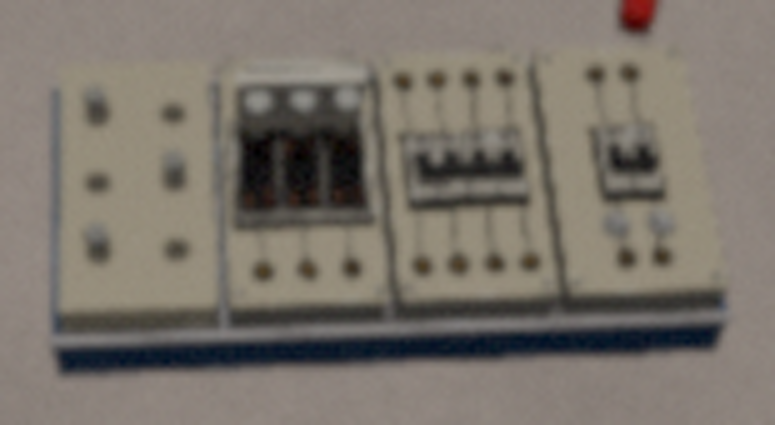

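```bash
cat >> h.py <<'E'
def ray(n,uv,z):
    p=eyes.camera_params(n);K,R,t=[np.array(p[k]) for k in('intrinsics','R','t')]
    c=-R.T@t; d=R.T@np.linalg.inv(K)@np.array([uv[0],uv[1],1.]); return c+d*(z-c[2])/d[2]
def proj(n,X):
    p=eyes.camera_params(n);K,R,t=[np.array(p[k]) for k in('intrinsics','R','t')]
    x=K@(R@np.array(X)+t); return x[:2]/x[2]
E
python3 - <<'E'
from h import *
im=cv2.imread('pics/t0.png'); hsv=cv2.cvtColor(im,cv2.COLOR_BGR2HSV)
print(hsv[170:176,300],hsv[140,300], hsv[231,280])
h=hsv[...,0];s=hsv[...,1];v=hsv[...,2]
m=((h>20)&(h<36)&(s>25)&(v>170)).astype(np.uint8)
m[:,:215]=0;m[:,385:]=0;m[:150]=0;m[245:]=0
cv2.imwrite('pics/m.png',cv2.resize(m[150:245,210:390]*255,None,fx=4,fy=4))
m=cv2.morphologyEx(m,cv2.MORPH_CLOSE,np.ones((5,5)))
c=max(cv2.findContours(m,0,1)[0],key=cv2.contourArea)
r=cv2.minAreaRect(c);print(r)
q=cv2.approxPolyDP(c,6,True)[:,0];print(q)
for u in q: print(ray('top',u,.075).round(4))
E
```

```text
[[ 23  54 228]
 [ 24  55 228]
 [ 23  55 229]
 [ 23  55 229]
 [ 24  55 229]
 [ 23  53 230]] [ 15  48 197] [ 18  23 186]
((297.5, 197.49996948242188), (150.99996948242188, 66.99998474121094), -0.0)
[[224 166]
 [222 228]
 [373 225]
 [370 164]]
[0.615  0.2701 0.075 ]
[0.4418 0.2648 0.075 ]
[ 0.4557 -0.1389  0.075 ]
[ 0.6267 -0.1326  0.075 ]
```

View pics/m.png

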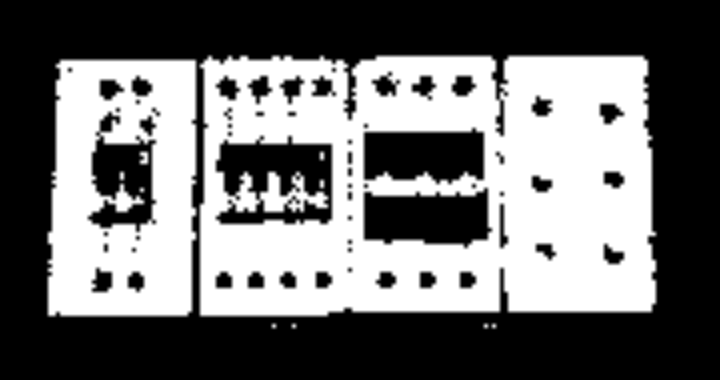

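Call:
jog_arm(deltas=[0.33, -0.3, 0, 0, 0, 0.05, 1, 0.33, -0.3, 0, 0, 0, 0.05, 1, 0.33, -0.3, 0, 0, 0, 0.05, 1, 0.33, -0.3, 0, 0, 0, 0.05, 1, 0.33, -0.3, 0, 0, 0, 0.05, 1, 0.66, -0.595, 0, 0, 0, 0.098, 1, 0.66, -0.595, 0, 0, 0, 0.098, 1, 0.66, -0.595, 0, 0, 0, 0.098, 1, 0.66, -0.595, 0, 0, 0, 0.098, 1, 0.66, -0.595, 0, 0, 0, 0.098, 1, 0.66, -0.595, 0, 0, 0, 0.098, 1, 0.66, -0.595, 0, 0, 0, 0.098, 1], grip_force=40)

```text
time_s: 1.1
position: [0.4197, -0.0811, 0.2313]
tool_rot: [[0.999, 0.032, -0.0], [0.032, -0.999, 0.0], [-0.0, -0.0, -1.0]]
ft_force: [0.6, -0.6, 0.7]
grip_width: -0.0001
```

Call:
jog_arm(deltas=[0.1, -0.19, 0, 0, 0, 0, 1, 0.1, -0.19, 0, 0, 0, 0, 1, 0.1, -0.19, 0, 0, 0, 0, 1, 0.1, -0.19, 0, 0, 0, 0, 1, 0.1, -0.19, 0, 0, 0, 0, 1, 0.1, -0.19, 0, 0, 0, 0, 1, 0.1, -0.19, 0, 0, 0, 0, 1])

```text
time_s: 1.68
position: [0.4894, 0.0613, 0.231]
tool_rot: [[0.999, 0.032, -0.001], [0.032, -0.999, -0.0], [-0.001, 0.0, -1.0]]
ft_force: [0.2, -0.7, -0.3]
grip_width: 0.0
```

Run:
```python
from h import *
s=env.observe(); print({k:np.round(v,4).tolist() for k,v in s.items()})
im=snap('wrist','w1.png')
p=eyes.camera_params('wrist'); print({k:np.round(v,4).tolist() for k,v in p.items()})
```

```text
{'time_s': 1.6833, 'q': [-6.6294, 16.1481, 83.0128, -0.0163, 80.8968, 81.5223], 'qvel': [-1.7268, -0.6441, 0.1983, 0.0926, 0.0146, 0.0342], 'joint_efforts': [1.337, -38.4362, -22.7845, 0.0516, -0.0032, 0.0241], 'position': [0.4894, 0.0613, 0.231], 'tool_rot': [[0.9995, 0.0323, -0.001], [0.0323, -0.9995, -0.0002], [-0.001, 0.0001, -1.0]], 'ft_force': [0.1616, -0.6794, -0.2688], 'wrist_torque': [0.0414, 0.0346, -0.0108], 'grip_width': 0.0}
{'intrinsics': [[309.7069, 0.0, 316.6346], [0.0, 309.7069, 202.2471], [0.0, 0.0, 1.0]], 'mount': [[0.0007, -0.9546, -0.2978, 0.0765], [1.0, 0.0006, 0.0004, 0.0007], [-0.0002, -0.2978, 0.9546, -0.1424], [0.0, 0.0, 0.0, 1.0]]}
```

View pics/w1.png

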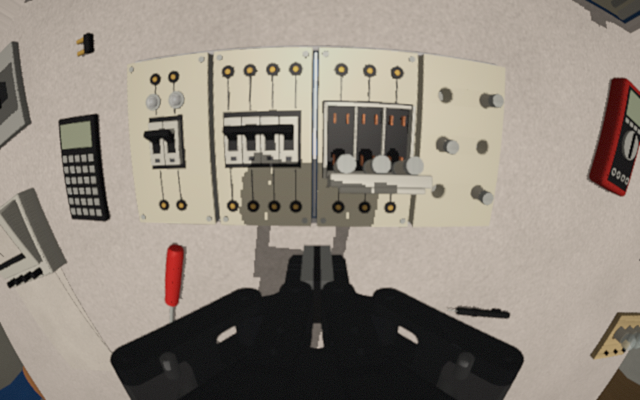

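```bash
cat >> h.py <<'E'
def wray(uv,z,s):
    p=eyes.camera_params('wrist');K=np.array(p['intrinsics']);M=np.array(p['mount'])
    d=np.array([uv[0]-K[0,2],uv[1]-K[1,2]])/K[0,0]; th=np.hypot(*d)
    c=np.r_[d/th*np.sin(th),np.cos(th)]
    R=np.array(s['tool_rot']);P=np.array(s['position'])
    o=R@M[:3,3]+P; v=R@M[:3,:3]@c; return o+v*(z-o[2])/v[2]
E
python3 - <<'E'
from h import *
s=env.observe()
def go(n,pts,z):
    X=np.array([wray(u,z,s) for u in pts]); print(n,X[:,:2].round(4).tolist(),'mean',X.mean(0).round(4))
go('main screws top',[(228,72),(250,71),(273,70),(295,69)],.077)
go('main screws bot',[(232,206),(253,206),(274,206),(296,205)],.077)
go('main corners',[(216,54),(313,48),(312,225),(215,222)],.075)
go('noses',[(224,113),(300,111),(301,165),(224,165)],.083)
go('fuse corners',[(319,47),(419,53),(415,226),(318,225)],.075)
go('fuse screws top',[(341,70),(370,71),(397,73)],.077)
go('bot',[(338,208),(366,208),(390,208)],.077)
go('row corners',[(129,67),(505,66),(492,227),(139,221)],.075)
im=cv2.imread('pics/w1.png')[30:240,200:440];cv2.imwrite('pics/w1c.png',cv2.resize(im,None,fx=3,fy=2.8,interpolation=cv2.INTER_CUBIC))
E
```

```text
main screws top [[0.6016, 0.1488], [0.6018, 0.1269], [0.6024, 0.1047], [0.6034, 0.0839]] mean [0.6023 0.1161 0.077 ]
main screws bot [[0.4665, 0.1467], [0.4672, 0.1243], [0.4679, 0.1026], [0.4697, 0.0802]] mean [0.4678 0.1135 0.077 ]
main corners [[0.6209, 0.1624], [0.6248, 0.0678], [0.4478, 0.0635], [0.4471, 0.1676]] mean [0.5351 0.1153 0.075 ]
noses [[0.5614, 0.1506], [0.5631, 0.0778], [0.5118, 0.0756], [0.5105, 0.1515]] mean [0.5367 0.1139 0.083 ]
fuse corners [[0.6259, 0.0621], [0.6284, -0.0355], [0.4493, -0.0469], [0.448, 0.0573]] mean [0.5379 0.0092 0.075 ]
fuse screws top [[0.6038, 0.0408], [0.6047, 0.0133], [0.6052, -0.0132]] mean [0.6046 0.0136 0.077 ]
bot [[0.4679, 0.0377], [0.4688, 0.0091], [0.4695, -0.0161]] mean [0.4687 0.0103 0.077 ]
row corners [[0.6179, 0.265], [0.632, -0.1374], [0.4489, -0.1464], [0.4433, 0.2653]] mean [0.5355 0.0616 0.075 ]
```

View pics/w1c.png

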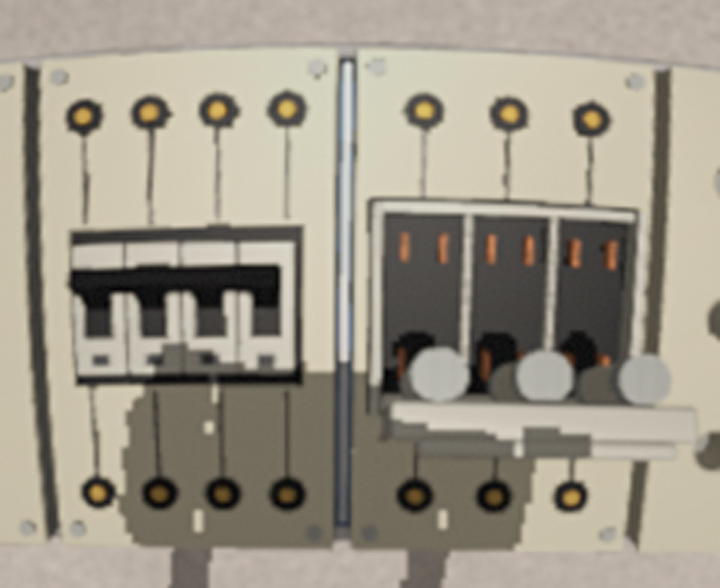

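Call:
jog_arm(deltas=[0.106, -0.071, 0, 0, 0, 0, 1, 0.106, -0.071, 0, 0, 0, 0, 1, 0.106, -0.071, 0.05, 0, 0, 0, 1, 0.106, -0.071, 0.1, 0, 0, 0, 1, 0.106, -0.071, 0.12, 0, 0, 0, 1, 0.106, -0.071, 0.12, 0, 0, 0, 1, 0.106, -0.071, 0.12, 0, 0, 0, 1, 0.106, -0.071, 0.12, 0, 0, 0, 1, 0.106, -0.071, 0.12, 0, 0, 0, 1])

```text
time_s: 2.48
position: [0.5683, 0.1167, 0.1434]
tool_rot: [[1.0, 0.031, 0.004], [0.031, -1.0, -0.0], [0.004, 0.0, -1.0]]
ft_force: [0.2, 0.5, 1.1]
grip_width: -0.0001
```

Call:
jog_arm(deltas=[0.007, 0, 0, 0, 0, 0, 1, 0.007, 0, 0.03, 0, 0, 0, 1, 0.007, 0, 0.05, 0, 0, 0, 1, 0.007, 0, 0.065, 0, 0, 0, 1, 0.007, 0, 0.065, 0, 0, 0, 1, 0.007, 0, 0.065, 0, 0, 0, 1, 0.007, 0, 0.065, 0, 0, 0, 1])

```text
time_s: 3.07
position: [0.5735, 0.1174, 0.0938]
tool_rot: [[0.999, 0.032, 0.002], [0.032, -0.999, 0.0], [0.002, 0.0, -1.0]]
ft_force: [-0.1, -0.1, -0.1]
grip_width: -0.0001
```

Run:
```python
from h import *
s=env.observe(); print({k:np.round(v,4).tolist() for k,v in s.items() if k in('position','ft_force','tool_rot')})
im=snap('wrist','w2.png')
```

```text
{'position': [0.5735, 0.1174, 0.0938], 'tool_rot': [[0.9995, 0.0319, 0.0021], [0.0319, -0.9995, 0.0], [0.0021, 0.0, -1.0]], 'ft_force': [-0.1287, -0.0756, -0.0529]}
```

View pics/w2.png

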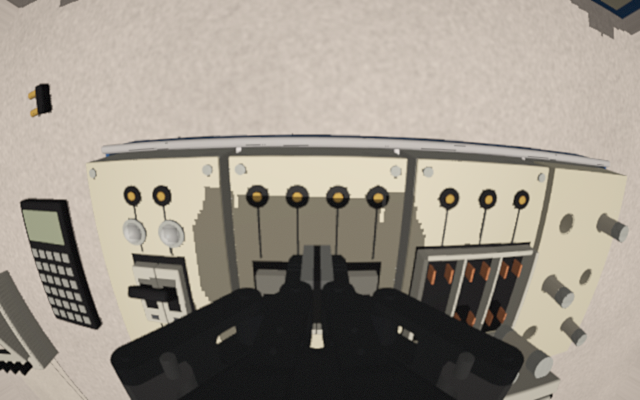

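Call:
jog_arm(deltas=[0, 0, 0.005, 0, 0, 0, 1, -0.008, 0, 0.005, 0, 0, 0, 1, -0.014, 0, 0.005, 0, 0, 0, 1, -0.02, 0, 0.005, 0, 0, 0, 1, -0.026, 0, 0.005, 0, 0, 0, 1, -0.03, 0, 0.005, 0, 0, 0, 1, -0.034, 0, 0.005, 0, 0, 0, 1, -0.037, 0, 0.005, 0, 0, 0, 1])

```text
time_s: 3.78
position: [0.5449, 0.1166, 0.0894]
tool_rot: [[0.999, 0.032, 0.001], [0.032, -0.999, 0.0], [0.001, 0.0, -1.0]]
ft_force: [0.4, 0.2, 1.9]
grip_width: 0.0001
```

Call:
jog_arm(deltas=[-0.003, 0, 0, 0, 0, 0, 1, -0.004, 0, 0, 0, 0, 0, 1, -0.004, 0, 0, 0, 0, 0, 1, -0.004, 0, -0.03, 0, 0, 0, 1, -0.06, 0, -0.1, 0, 0, 0, 1, -0.11, 0, -0.1, 0, 0, 0, 1, -0.14, 0, -0.1, 0, 0, 0, 1, -0.14, 0, -0.1, 0, 0, 0, 1, -0.14, 0, -0.1, 0, 0, 0, 1, -0.14, 0, -0.1, 0, 0, 0, 1])

```text
time_s: 4.62
position: [0.4405, 0.1132, 0.1639]
tool_rot: [[0.999, 0.032, 0.0], [0.032, -0.999, -0.0], [0.0, 0.0, -1.0]]
ft_force: [0.9, -0.1, 0.7]
grip_width: 0.0002
```

Run:
```python
from h import *
s=env.observe(); print({k:np.round(v,4).tolist() for k,v in s.items() if k in('position','ft_force','tool_rot')})
im=snap('wrist','w3.png')
```

```text
{'position': [0.4405, 0.1132, 0.1639], 'tool_rot': [[0.9995, 0.0319, 0.0005], [0.0319, -0.9995, -0.0], [0.0005, 0.0, -1.0]], 'ft_force': [0.9402, -0.1451, 0.6567]}
```

View pics/w3.png

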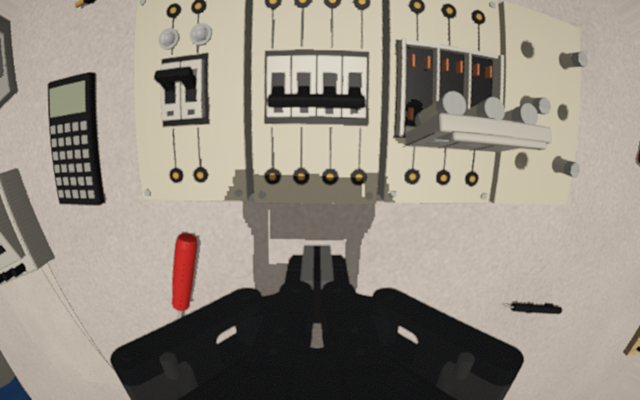

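Call:
jog_arm(deltas=[0.01, 0.05, 0, 0, 0, 0, 1, 0.01, 0.1, 0, 0, 0, 0, 1, 0.01, 0.1375, 0, 0, 0, 0, 1, 0.01, 0.1375, 0.02, 0, 0, 0, 1, 0.01, 0.1375, 0.034, 0, 0, 0, 1, 0.01, 0.1375, 0.034, 0, 0, 0, 1, 0.01, 0.1375, 0.034, 0, 0, 0, 1])

```text
time_s: 5.25
position: [0.4513, 0.0102, 0.1378]
tool_rot: [[0.999, 0.032, -0.002], [0.032, -0.999, 0.0], [-0.002, -0.0, -1.0]]
ft_force: [0.2, 0.1, 0.1]
grip_width: 0.0
```

Run:
```python
from h import *
s=env.observe(); print({k:np.round(v,4).tolist() for k,v in s.items() if k in('position','ft_force','tool_rot')})
im=snap('wrist','w4.png')
# planned TCP path relative world
C=np.array([.537,.0125]);ex=np.array([.9995,.032])
for a in [1.45,1.2,1.0,.8,.6,.4,.3,.2,.1,0]:
    x=-31+48*np.cos(a)-12*np.sin(a)-11; z=89+48*np.sin(a)+12*np.cos(a)
    print(a,round(x,1),round(z,1),(C+ex*x/1000).round(4))
```

```text
{'position': [0.4513, 0.0102, 0.1378], 'tool_rot': [[0.9995, 0.0317, -0.0016], [0.0317, -0.9995, 0.0004], [-0.0016, -0.0004, -1.0]], 'ft_force': [0.1997, 0.0947, 0.0997]}
1.45 -48.1 138.1 [0.4889 0.011 ]
1.2 -35.8 138.1 [0.5012 0.0114]
1.0 -26.2 135.9 [0.5108 0.0117]
0.8 -17.2 131.8 [0.5198 0.012 ]
0.6 -9.2 126.0 [0.5278 0.0122]
0.4 -2.5 118.7 [0.5345 0.0124]
0.3 0.3 114.6 [0.5373 0.0125]
0.2 2.7 110.3 [0.5397 0.0126]
0.1 4.6 105.7 [0.5416 0.0126]
0 6.0 101.0 [0.543  0.0127]
```

View pics/w4.png

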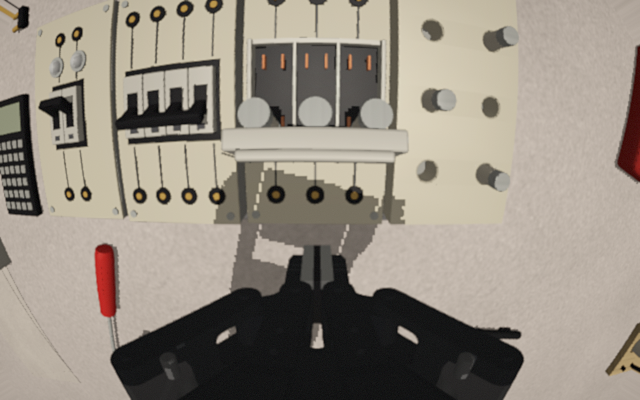

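Call:
jog_arm(deltas=[0.03, 0, 0, 0, 0, 0, 1, 0.045, 0, 0, 0, 0, 0, 1, 0.053, 0, 0, 0, 0, 0, 1, 0.06, 0, 0, 0, 0, 0, 1, 0.067, 0, 0, 0, 0, 0, 1, 0.073, 0, 0.001, 0, 0, 0, 1, 0.079, 0, 0.0025, 0, 0, 0, 1, 0.085, 0, 0.005, 0, 0, 0, 1, 0.0915, 0, 0.008, 0, 0, 0, 1, 0.097, 0, 0.012, 0, 0, 0, 1, 0.102, 0, 0.016, 0, 0, 0, 1])

```text
time_s: 6.22
position: [0.5284, 0.0128, 0.1265]
tool_rot: [[0.999, 0.032, 0.002], [0.032, -0.999, -0.0], [0.002, 0.0, -1.0]]
ft_force: [-0.6, -0.4, 4.6]
grip_width: 0.0001
```

Run:
```python
from h import *
s=env.observe(); print({k:np.round(v,4).tolist() for k,v in s.items() if k in('position','ft_force','tool_rot')})
im=snap('wrist','w5.png')
```

```text
{'position': [0.5284, 0.0128, 0.1265], 'tool_rot': [[0.9995, 0.0319, 0.0021], [0.0319, -0.9995, -0.0003], [0.0021, 0.0003, -1.0]], 'ft_force': [-0.5801, -0.393, 4.6423]}
```

View pics/w5.png

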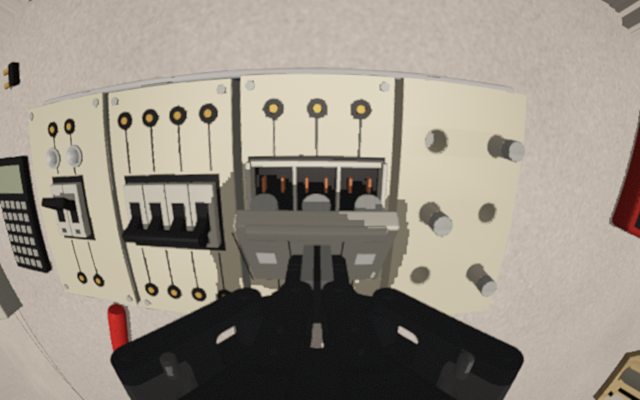

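Call:
jog_arm(deltas=[0.004, 0, 0.005, 0, 0, 0, 1, 0.008, 0, 0.0105, 0, 0, 0, 1, 0.012, 0, 0.016, 0, 0, 0, 1, 0.015, 0, 0.0215, 0, 0, 0, 1, 0.018, 0, 0.027, 0, 0, 0, 1, 0.0195, 0, 0.031, 0, 0, 0, 1, 0.0195, 0, 0.033, 0, 0, 0, 1, 0.0195, 0, 0.034, 0, 0, 0, 1, 0.0195, 0, 0.034, 0, 0, 0, 1])

```text
time_s: 7.02
position: [0.5422, 0.0133, 0.101]
tool_rot: [[0.999, 0.032, 0.001], [0.032, -0.999, -0.0], [0.001, 0.0, -1.0]]
ft_force: [2.6, 0.0, 5.2]
grip_width: 0.0004
```

Press a bit further, watching the force.

Call:
jog_arm(deltas=[0, 0, 0.001, 0, 0, 0, 1, 0, 0, 0.002, 0, 0, 0, 1, 0, 0, 0.003, 0, 0, 0, 1, 0, 0, 0.003, 0, 0, 0, 1])

```text
time_s: 7.35
position: [0.5423, 0.0132, 0.1008]
tool_rot: [[0.999, 0.032, 0.003], [0.032, -0.999, -0.001], [0.003, 0.001, -1.0]]
ft_force: [-2.7, 0.2, 22.8]
grip_width: 0.0002
```

Call:
jog_arm(deltas=[0, 0, -0.03, 0, 0, 0, 1, 0, 0, -0.08, 0, 0, 0, 1, -0.05, 0, -0.1, 0, 0, 0, 1, -0.1, 0, -0.1, 0, 0, 0, 1, -0.13, -0.05, -0.1, 0, 0, 0, 1, -0.13, -0.1, -0.1, 0, 0, 0, 1, -0.13, -0.137, -0.1, 0, 0, 0, 1, -0.13, -0.137, -0.1, 0, 0, 0, 1, -0.13, -0.137, -0.1, 0, 0, 0, 1])

```text
time_s: 8.1
position: [0.4401, 0.1138, 0.173]
tool_rot: [[0.999, 0.035, -0.002], [0.035, -0.999, -0.0], [-0.002, 0.0, -1.0]]
ft_force: [-0.4, 0.1, -0.2]
grip_width: 0.0002
```

Run:
```python
from h import *
s=env.observe(); print({k:np.round(v,4).tolist() for k,v in s.items() if k in('position','ft_force','tool_rot')})
im=snap('wrist','w6.png')
```

```text
{'position': [0.4401, 0.1138, 0.173], 'tool_rot': [[0.9994, 0.0347, -0.0023], [0.0347, -0.9994, -0.0002], [-0.0023, 0.0001, -1.0]], 'ft_force': [-0.3858, 0.0982, -0.1892]}
```

View pics/w6.png

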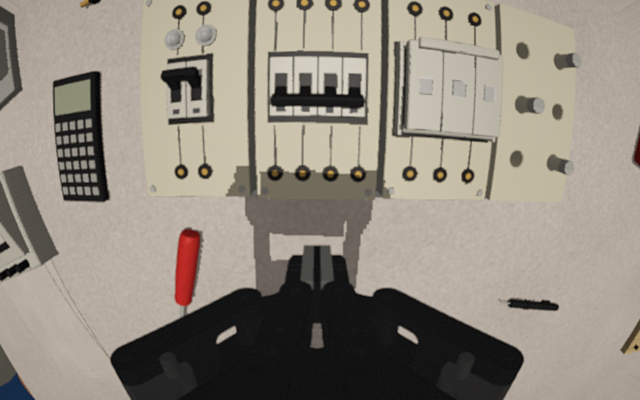

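Call:
jog_arm(deltas=[0.04, 0, 0, 0, 0, 0, 1, 0.065, 0, 0.03, 0, 0, 0, 1, 0.065, 0, 0.07, 0, 0, 0, 1, 0.065, 0, 0.1, 0, 0, 0, 1, 0.065, 0, 0.111, 0, 0, 0, 1, 0.065, 0, 0.111, 0, 0, 0, 1, 0.065, 0, 0.111, 0, 0, 0, 1])

```text
time_s: 8.73
position: [0.4902, 0.1138, 0.0909]
tool_rot: [[1.0, 0.031, -0.0], [0.031, -1.0, -0.0], [-0.0, 0.0, -1.0]]
ft_force: [1.2, 0.3, 1.3]
grip_width: -0.0
```

Call:
jog_arm(deltas=[0.01, 0, 0.001, 0, 0, 0, 1, 0.018, 0, 0.001, 0, 0, 0, 1, 0.024, 0, 0.001, 0, 0, 0, 1, 0.03, 0, 0.001, 0, 0, 0, 1, 0.035, 0, 0.001, 0, 0, 0, 1, 0.039, 0, 0.001, 0, 0, 0, 1, 0.043, 0, 0.001, 0, 0, 0, 1, 0.046, 0, 0.001, 0, 0, 0, 1, 0.048, 0, 0.001, 0, 0, 0, 1, 0.048, 0, 0.001, 0, 0, 0, 1])

```text
time_s: 9.57
position: [0.5267, 0.1156, 0.0897]
tool_rot: [[0.999, 0.032, 0.001], [0.032, -0.999, 0.0], [0.001, 0.0, -1.0]]
ft_force: [-1.2, 0.0, 0.2]
grip_width: -0.0
```

Call:
jog_arm(deltas=[0, 0, -0.03, 0, 0, 0, 1, -0.03, 0, -0.08, 0, 0, 0, 1, -0.08, 0, -0.11, 0, 0, 0, 1, -0.12, 0, -0.11, 0, 0, 0, 1, -0.12, 0, -0.11, 0, 0, 0, 1, -0.12, 0, -0.11, 0, 0, 0, 1, -0.12, 0, -0.11, 0, 0, 0, 1])

```text
time_s: 10.15
position: [0.4367, 0.1127, 0.1723]
tool_rot: [[0.999, 0.032, 0.001], [0.032, -0.999, -0.0], [0.001, 0.0, -1.0]]
ft_force: [-0.5, -0.3, 0.7]
grip_width: 0.0001
```

Run:
```python
from h import *
s=env.observe(); print({k:np.round(v,4).tolist() for k,v in s.items() if k in('position','ft_force','tool_rot')})
im=snap('wrist','w7.png')
im=snap('scene','s7.png')[185:270,280:435,::-1]
cv2.imwrite('pics/s7c.png',cv2.resize(im,None,fx=5,fy=5,interpolation=cv2.INTER_CUBIC))
```

```text
{'position': [0.4367, 0.1127, 0.1723], 'tool_rot': [[0.9995, 0.0318, 0.0013], [0.0318, -0.9995, -0.0], [0.0013, 0.0001, -1.0]], 'ft_force': [-0.477, -0.3273, 0.6948]}
```

View pics/w7.png

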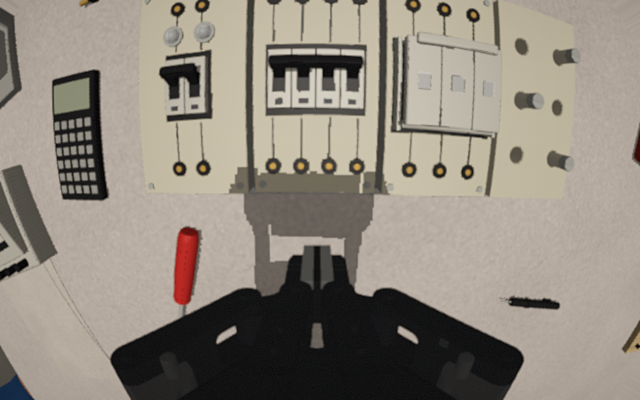

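View pics/s7c.png

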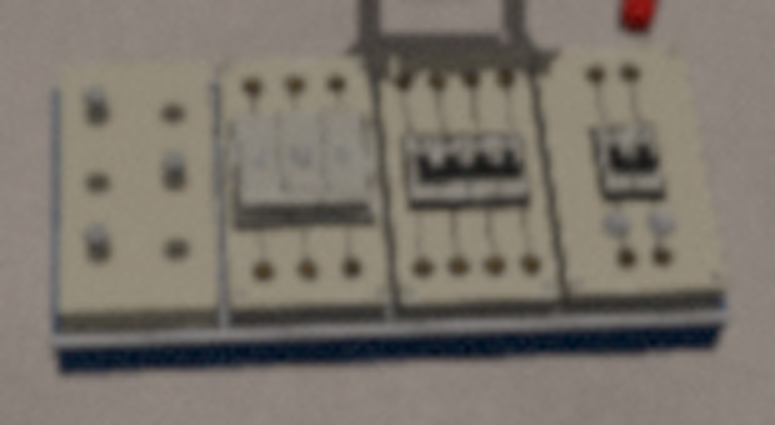

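```bash
python3 -c "
from h import *
print(close_job())"
```

```text
the job is handed in; nothing more can be done
None
```

I did the job in the order asked and handed it in at about 10 s of robot time. I pushed the main-breaker toggle to OFF, tipped the fuse carrier home, then pushed the toggle back to ON.

- **Main breaker OFF:** the wrist picture taken before I touched the carrier showed the toggle leaning towards the robot.
- **Fuse carrier:** it met a hard stop with its outer face at z ≈ 0.101 m, the height expected when home. Pressing to about 23 N moved it only about 0.2 mm further. It lies flat in the last wrist and scene pictures; I did not measure its angle separately.
- **Main breaker ON:** the last pictures show the toggle leaning away from the robot, looking the same as at the start.
- **Everything else:** the control breaker is still on, the cassettes look seated, and the spare fuses and the bench items in view look unmoved. The arm ended clear of everything, with under 1 N at the wrist. The highest wrist force I read at the end of any move was about 23 N.

No check failed. The top and wrist camera positions differed by about 2–3 mm, so I used the average.

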